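# Open the plate reader's carrier and hold its sprung plate clamp open

### The arm

A 7-joint arm with a two-finger parallel gripper is mounted at the origin on the work surface. World frame = base frame: x ahead of the robot, y to its left, z up, the work surface at z = 0. Lengths are in m, angles in rad, forces in N, time in s.
With the tool pointing down it reaches from about 0.4 to 0.85 m from the base axis. Payload 10.4 kg.
Tool frame: the origin (TCP) lies at the very end of the fingers, on their centre line; the grasp point (between the pads) lies 19 mm behind it; z points along the fingers, y is the direction in which the jaws open and shut (so a half turn about z gives the same grasp; the last joint's range is limited). The gripper opens to 87 mm and grips with 3 to 60 N. Pads are 19 mm wide; open, the fingers measure 117 mm over their backs; the gripper's body (75 mm by 190 mm) begins 51 mm behind the grasp point.
Start: joints at [-1.215, 0.332, -0.065, 1.46, 0.022, 1.35, -0.088], TCP at [0.231, 0.581, 0.223] pointing down, gripper open.
Joint ranges: [-2.6, 2.6], [-0.5, 2.12], [-1.47, 1.34], [0.16, 2.42], [-1.27, 4.41], [0.06, 2.06], [-2.6, 2.6]. Speed limits (rad/s): [2.22, 2.22, 2.79, 2.79, 3.14, 3.14, 3.14].

### API

Orientations are given as a unit quaternion [x, y, z, w].
In Python, from bench import read_state, imaging, r gives the robot as it stands. The module is installed in compiled form; this text tells all that it offers.
- The arm moves only by the tool move_arm, never from a script. Its argument "series" is a list of rows, each a list of 4 numbers: the shift along the tool's x, y, z in m, then the turn about the tool's z in rad. In form: [[x, y, z, roll], ...]. A call has 1 to 20 rows; each row is the pose to reach, as a shift and turn from the pose commanded when the call began, along the tool's axes at that moment; what a row does not reach only later rows make up. A row lasts 1/10 s, in which the tool goes at most 50 mm and 8.59 degrees, less where a joint would pass 70% of its speed; a pose out of reach is approached as far as the arm can. A call with a gripper value outside its range is refused whole. "claw" is the gripper's target within -1 to 1 (fully open at 1, half-way at 0, shut at -1), set as the call begins (left out, the last holds). The fingers move at their own pace and stop on an object; "newtons" is the grip in N (left out, the last holds). Time passes only in rows, so rows that repeat a pose let the fingers close. It gives the time, the measured TCP pose, the force and the opening at its end, in the units of the state.
- read_state(): the state, without advancing time (a new reading comes with each control period).
- imaging.camera(name): name is "side" or "top" or "wrist"; returns (picture, depth): 420x560x3 uint8, red, green, blue; 420x560 float32, m along the optical axis (not along the pixel's ray), 0 where there is no reading.
- imaging.get_calibration(name): a dict with "camera_matrix" (3x3 intrinsics, pixels), "R" (3x3) and "t" (3): a world point X has camera coordinates R X + t. Camera axes: x right, y down, z forward; pixel columns grow to the right and rows downward; lengths in m; the calibration is good to about 2 mm. A picture is of the moment at which its call begins: read the wrist's pose just before it. get_calibration takes no time and is no camera call; for the wrist camera it gives the pose at the moment of the call.
- r.close_job(): hands the job in, once; it reports no verdict.
The state is a dict: "time": time; "joint_positions": joint angles; "joint_vel": joint speeds; "joint_torque": joint torques, N m; "ee_pos": TCP position; "eef_rot": TCP orientation; "ft_force": force on the tool from outside, world axes, zero at the start; "torque": the same for the moment, N m; "width": finger opening in m.
Only numpy, scipy, OpenCV 4.12 (cv2) and the standard library are available. Lean on these libraries where they do the work, as an engineer would, in place of code of your own. Each camera call takes 0.05 s, during which the arm holds its last target.

### The job

Pull the microplate reader's plate carrier all the way out to its stop. Then swing the carrier's sprung clamp lever, the one with the orange thumb post, forward away from the plate until it is wound right up to its stop, and finish while holding it there, so that I can lift the plate out; do not let go. Leave the plate sitting in its nest and everything else on the bench where it is.

Things in the scene. Friction and masses are not known exactly. Their poses are not given: they have to be found in the camera images.
- reader: White benchtop microplate reader, fixed, 340 deep x 300 wide mm. Origin on the bench under the middle of its front face; x points from the front face into the machine, y to the left for a person facing the front, z up. Its front part is a low deck 98 mm high; from 100 mm behind the face it rises to 150 mm. The plate carrier comes out of the front face along the reader's -x.
- carrier (a joint): Plate carrier slide, m: 0 = shut, grows as it comes out along the reader's -x, 0.15 = fully out, at its stop. About 2 N of friction plus slight damping; it stays where it is left.
- carrier_grip (a point): Middle of the carrier's steel bar grip: a horizontal round bar 10 mm in diameter and 96 mm long, parallel to the reader's y, 72 mm above the bench, carried by two 10 mm stems at its ends. The bar's axis is 47 mm in front of the white carrier front panel (224 wide, from 24 to 92 mm above the bench), so there is a 42 mm gap behind the bar. The point moves with the carrier.
- nest (a point): Centre of the floor of the plate nest on the aluminium carrier deck, 36 mm above the bench; moves with the carrier, 147 mm behind the bar grip's axis in x and 24 mm to its +y side. Same axes as the reader. With the carrier fully out the nest centre is 60 mm in front of the reader's face.
- clamp (a joint): Angle of the sprung clamp lever on the carrier, rad: about -0.04 = closed, its roller pressing on the plate's -y side; grows as the lever swings forward, clockwise seen from above, away from the plate; 0.80 = wound to its stop. The torsion spring always drives it back to closed: it takes about 2 N at the thumb post to start it and 5 N at the stop.
- clamp_arm: The clamp lever, dark steel, flat at 41 to 47 mm above the bench. Origin on its upright pivot axis at bench height; the pivot is 104 mm behind the bar grip's axis in the reader's x and 72 mm to its -y side. The lever's own x axis runs along it from the pivot to the thumb post (the reader's +x when closed); z is up.
- clamp_post (a point): Grip point on the clamp lever's orange thumb post: upright, 12 mm in diameter, 60 mm from the pivot, bare from 48 to 85 mm above the bench; the point is on its axis at 76 mm. Clamp closed, the plate's edge is 32 mm away on the +y side; carrier out, the post is 43 mm in front of the reader's face. Swinging open it moves first to the reader's -y, then also to -x (out of the reader).
- plate: White 96-well microplate, 85.5 x 127.8 x 14.4 mm, lying in the nest with its long side along the reader's y; its top is 50.4 mm above the bench. Origin at the centre of its underside. The nest ledges round it are 6 mm high.
- next_plate: Second microplate with a clear cover, 85.5 x 127.8 x 21.5 mm, on the bench to the left (+y) of the carrier. Bystander. Origin under its centre.
- bottle: Small clear reagent bottle with white cap, 40 mm in diameter, 85 mm tall, on the bench to the -y side of the carrier. Bystander. Origin under its centre.
- tip_box: Blue box of pipette tips, 115 x 80 x 67 mm. Bystander. Origin under its centre.
- beaker: Glass beaker, 84 mm in diameter, 110 mm tall. Bystander. Origin under its centre.
- tube_rack: White perforated tube rack, 200 x 100 x 45 mm (56 mm with tubes). Bystander. Origin under its centre.
- pipette: Hand pipette lying on the bench, about 285 mm long, 28 mm high. Bystander. Origin on the bench under its handle.
- marker: White marker pen with red cap, 120 mm long, 12 mm high, lying on the bench. Bystander. Origin under its middle.

How it is judged:
On the way, in this order (a step that is already met when the one before it is completed fails the run):
1. the carrier is pulled out to its stop (within 6 mm) with the clamp still closed on the plate (value of joint carrier above 0.144 m and value of joint clamp below 0.15 rad), for 0.2 s.
2. the clamp lever is wound to its stop (within 0.06 rad), the carrier still out (value of joint clamp above 0.74 rad and value of joint carrier above 0.144 m), for 0.3 s.
At the end, for the whole second after the job is handed in: Carrier out within 6 mm of its stop (above 0.144 m); clamp lever within 0.06 rad of its stop (above 0.74 rad), still, clear of the plate and held by the robot (over 1.5 N on the lever); plate flat in its nest within 6 mm of the centre. The robot is still holding (all of step 2 and velocity of joint clamp between -0.1 and 0.1 rad/s and contact force between any of the fingers, the arm and clamp_arm above 1.5 N and contact force between plate and clamp_arm below 0.2 N and horizontal distance between plate and nest below 0.006 m and z of plate in the frame of nest between -0.003 and 0.003 m and angle between plate's own z axis and vertical below 0.05 rad); the arm keeps its last pose, push and grip.
It fails at once if the plate is lifted or knocked out of its nest (z of plate in the frame of nest above 0.008 m or horizontal distance between plate and nest above 0.012 m).
It fails at once if something else on the bench is shifted by more than 20 mm (distance of any of next_plate, bottle, tip_box, beaker, tube_rack, pipette, marker from where it was at the start of the episode above 0.02 m).
It also fails if it takes over 51 s, if anything falls off the work surface, if the arm or the gripper's body presses on something with over 40 N, if the wrist force passes 120 N, or if a joint passes its speed limit or range.

## Working session

There is one attempt and no reset: what is moved stays moved. The work goes in short steps, Python scripts to look and compute and a tool call to move; the robot and the scene stay as the last step left them, time stands still between calls to the robot, and variables do not carry over. Pictures are saved under pics/ and viewed, and the job is handed in when it is done.

Besides the shell and the picture viewer there is one more tool, called by a JSON object that holds its "fn" and its "kwargs". move_arm: Moves the arm, as the interface text tells. Its arguments: {"type":"object","properties":{"series":{"type":"array","items":{"type":"array","items":{"type":"number"}}},"claw":{"type":"number"},"newtons":{"type":"number"}},"required":["series"]}

```bash
mkdir -p pics; python3 - <<'E'
from bench import read_state, imaging, r
import cv2
print(read_state())
for n in ["side","top","wrist"]:
    p,d=imaging.camera(n); cv2.imwrite(f"pics/{n}0.png",p[:,:,::-1]); print(n,imaging.get_calibration(n))
E
```

```text
{'time': 0.0, 'joint_positions': array([-1.21457838,  0.33284871, -0.06467561,  1.46097505,  0.02159308,
        1.34992297, -0.08845911]), 'joint_vel': array([ 6.85178396e-04,  2.36054489e-03, -7.28222849e-04,  9.99874528e-04,
        5.85363498e-05, -1.13417881e-03,  8.54700739e-04]), 'joint_torque': array([ 2.23263723e-04, -6.23274136e+01,  2.44132429e-02, -3.89899278e+01,
       -6.14714739e-02,  4.00007854e-02,  1.02102972e-04]), 'ee_pos': array([0.23100573, 0.58029989, 0.22175225]), 'eef_rot': array([ 1.88259757e-01,  9.82119001e-01, -7.22347919e-04, -1.01915935e-04]), 'ft_force': array([-0.89341108, -0.33921066, -0.26366725]), 'torque': array([ 0.04134168, -0.00772205, -0.00148945]), 'width': 0.08699862732786921}
side {'camera_matrix': array([[392.15847237,   0.        , 276.69301609],
       [  0.        , 392.15847237, 208.46488503],
       [  0.        ,   0.        ,   1.        ]]), 'R': array([[ 0.6926202 , -0.72102724,  0.01992455],
       [-0.40389621, -0.41057378, -0.81749436],
       [ 0.5976162 ,  0.55816565, -0.57559186]]), 't': array([-0.3826656 ,  0.27651294,  0.83537829])}
top {'camera_matrix': array([[415.13137819,   0.        , 278.38597752],
       [  0.        , 415.13137819, 206.83563882],
       [  0.        ,   0.        ,   1.        ]]), 'R': array([[ 0.00588948, -0.99997987, -0.00235921],
       [-0.99146349, -0.00553199, -0.13026724],
       [ 0.13025156,  0.00310628, -0.99147611]]), 't': array([0.02313765, 0.55035366, 1.33156361])}
wrist {'camera_matrix': array([[344.3215332 ,   0.        , 283.5208442 ],
       [  0.        , 344.3215332 , 210.74882879],
       [  0.        ,   0.        ,   1.        ]]), 'R': array([[ 3.69610647e-01,  9.29186649e-01, -3.75370263e-04],
       [ 8.84817931e-01, -3.51838317e-01,  3.05461989e-01],
       [ 2.83699133e-01, -1.13234138e-01, -9.52204197e-01]]), 't': array([-0.62421099, -0.03656361,  0.39225728])}
```

View pics/side0.png

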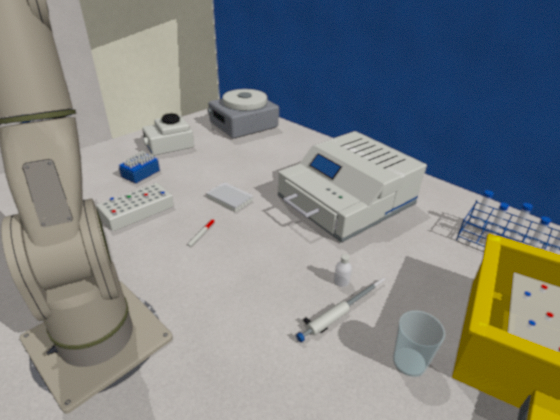

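View pics/top0.png

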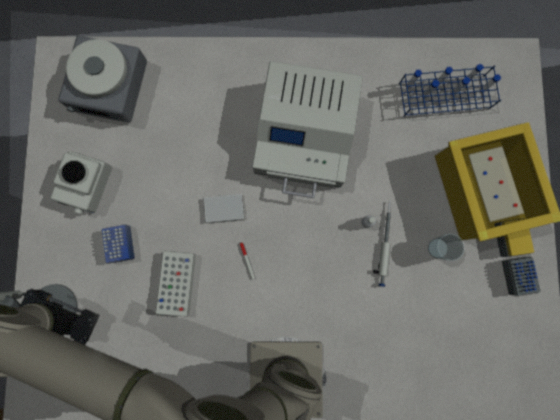

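View pics/wrist0.png

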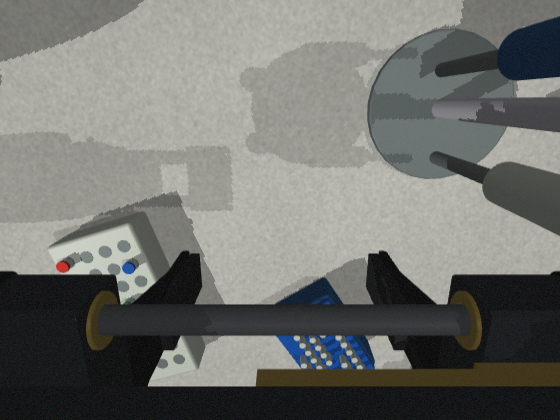

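```bash
cat > h.py <<'E'
from bench import read_state, imaging, r
import cv2, numpy as np
from scipy.spatial.transform import Rotation as Rn
def pix2plane(cal,u,v,z):
    K,R,t=cal["camera_matrix"],cal["R"],cal["t"]
    d=R.T@np.linalg.inv(K)@np.array([u,v,1.]); c=-R.T@t
    return c+d*(z-c[2])/d[2]
def proj(cal,X):
    p=cal["R"]@np.asarray(X)+cal["t"]; p=cal["camera_matrix"]@p; return p[:2]/p[2]
def crop(src,dst,x0,y0,w,h,s):
    p=cv2.imread(src)[y0:y0+h,x0:x0+w]; cv2.imwrite(dst,cv2.resize(p,None,fx=s,fy=s,interpolation=cv2.INTER_CUBIC))
E
python3 - <<'E'
from h import *
crop("pics/top0.png","pics/top0c.png",235,120,130,90,6)
crop("pics/side0.png","pics/side0c.png",250,130,180,120,4)
E
```

```text
(no output)
```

View pics/top0c.png

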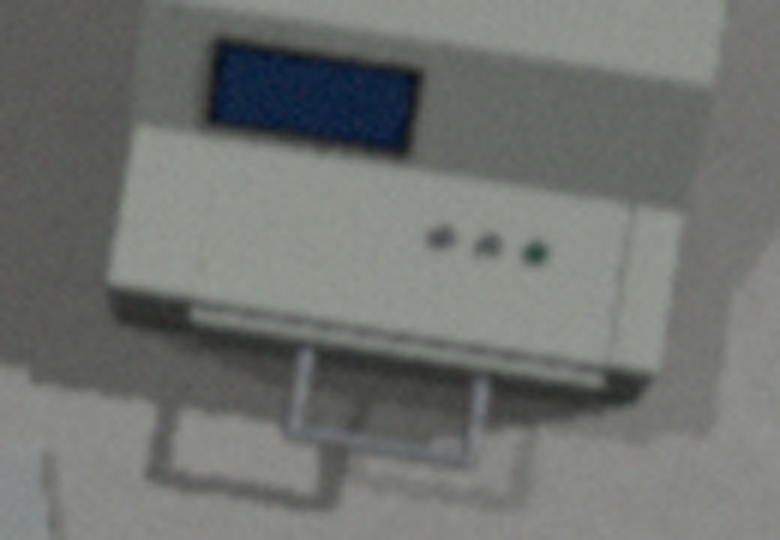

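View pics/side0c.png

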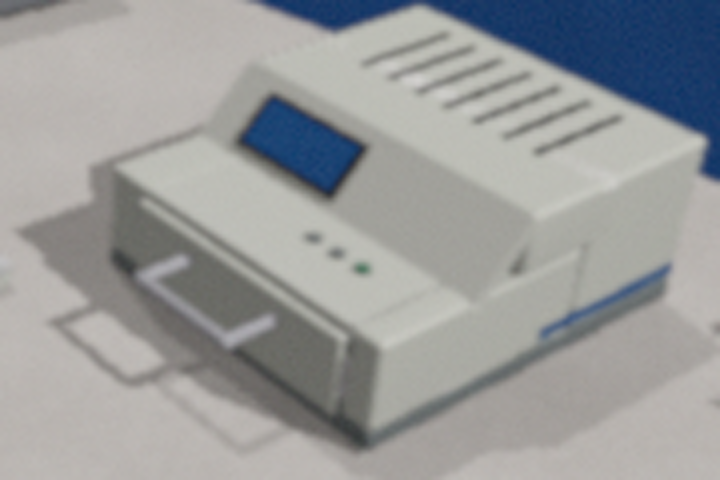

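Top crop: deck front edge runs from crop (108,288) to (657,372), and the bar from (290,435) to (472,462).

```bash
python3 - <<'E'
from h import *
c=imaging.get_calibration("top"); s=imaging.get_calibration("side")
f=lambda x,y,z:pix2plane(c,235+(x+.5)/6-.5,120+(y+.5)/6-.5,z)
g=lambda x,y,z:pix2plane(s,250+(x+.5)/4-.5,130+(y+.5)/4-.5,z)
for F,pts in((f,[(108,288,.098),(657,372,.098),(684,210,.098),(137,125,.098),(290,435,.073),(472,462,.073)]),(g,[(113,165,.098),(378,348,.098),(147,276,.072),(233,342,.072)])):
    P=[F(*p) for p in pts]
    for p in P: print(p.round(4))
    d=P[0]-P[1]; print("yaw from front edge (y dir)",np.arctan2(-d[0],d[1]),np.hypot(*d[:2]))
    d=P[-2]-P[-1]; print("yaw from bar",np.arctan2(-d[0],d[1]),np.hypot(*d[:2]), (P[-1]+P[-2])/2)
E
```

```text
[0.6677 0.109  0.098 ]
[ 0.6239 -0.1815  0.098 ]
[ 0.7117 -0.1972  0.098 ]
[0.7568 0.0947 0.098 ]
[0.5933 0.0119 0.073 ]
[ 0.5792 -0.0857  0.073 ]
yaw from front edge (y dir) -0.14942952558728148 0.2938120885019857
yaw from bar -0.14374343478159535 0.09857935816297754 [ 0.58627752 -0.03690767  0.073     ]
[0.6691 0.1096 0.098 ]
[ 0.6187 -0.1833  0.098 ]
[0.6014 0.0093 0.072 ]
[ 0.5833 -0.0889  0.072 ]
yaw from front edge (y dir) -0.1707297881659777 0.2971836662052223
yaw from bar -0.18204447723223216 0.0998730338876758 [ 0.59235956 -0.03980822  0.072     ]
```

```bash
cat >> h.py <<'E'
YAW=-0.16
def rel(target,yaw_y=None):
    s=read_state(); M=Rn.from_quat(s["eef_rot"]).as_matrix()
    print("t",s["time"],"ee",s["ee_pos"].round(4),"F",s["ft_force"].round(2),"w",round(s["width"],4),"j",s["joint_positions"].round(2))
    d=M.T@(np.asarray(target)-s["ee_pos"])
    roll=None
    if yaw_y is not None:
        cur=np.arctan2(M[1,1],M[0,1]); roll=-(yaw_y-cur)
        roll=(roll+np.pi/2)%np.pi-np.pi/2
    print("tool shift",d.round(4),"roll",roll,"tooly",M[:,1].round(3))
    return d,roll
E
python3 -c "
from h import *
rel([0.588,-0.038,0.17],YAW)"
```

```text
t 0.15 ee [0.231  0.5804 0.222 ] F [ 0.09  0.78 -0.25] w 0.087 j [-1.21  0.33 -0.06  1.46  0.02  1.35 -0.09]
tool shift [-0.5604 -0.4425  0.0524] roll 1.3519979320042843 tooly [ 0.37   0.929 -0.001]
```

{"fn": "move_arm", "kwargs": {"series": [[-0.56, -0.442, 0.02, 1.352], [-0.56, -0.442, 0.02, 1.352], [-0.56, -0.442, 0.02, 1.352], [-0.56, -0.442, 0.02, 1.352], [-0.56, -0.442, 0.02, 1.352], [-0.56, -0.442, 0.02, 1.352], [-0.56, -0.442, 0.02, 1.352], [-0.56, -0.442, 0.02, 1.352], [-0.56, -0.442, 0.02, 1.352], [-0.56, -0.442, 0.02, 1.352], [-0.56, -0.442, 0.02, 1.352], [-0.56, -0.442, 0.02, 1.352], [-0.56, -0.442, 0.02, 1.352], [-0.56, -0.442, 0.02, 1.352], [-0.56, -0.442, 0.02, 1.352], [-0.56, -0.442, 0.02, 1.352], [-0.56, -0.442, 0.02, 1.352], [-0.56, -0.442, 0.02, 1.352]], "claw": -0.08, "newtons": 25}}

```text
time: 1.95
ee_pos: [0.5876, -0.0351, 0.2024]
eef_rot: [0.761, 0.649, 0.0, -0.001]
ft_force: [0.5, -0.1, 0.0]
width: 0.04
```

```bash
python3 - <<'E'
from h import *
rel([0.588,-0.038,0.053],YAW)
c=imaging.get_calibration("wrist")
p,d=imaging.camera("wrist"); cv2.imwrite("pics/wrist1.png",p[:,:,::-1]); np.save("w1d.npy",d)
import pickle; pickle.dump(c,open("w1.pkl","wb"))
print("cam centre",-c["R"].T@c["t"], proj(c,[0.588,-0.038,.072]))
E
```

```text
t 1.95 ee [ 0.5876 -0.0351  0.2024] F [ 0.48 -0.07  0.04] w 0.04 j [-0.47  0.28  0.55  1.62 -0.16  1.29 -0.05]
tool shift [-0.003   0.0009  0.1494] roll 0.002390678614014874 tooly [ 0.988 -0.157 -0.001]
cam centre [0.60014114 0.0479719  0.36502166] [285.31857282 203.60310764]
```

View pics/wrist1.png

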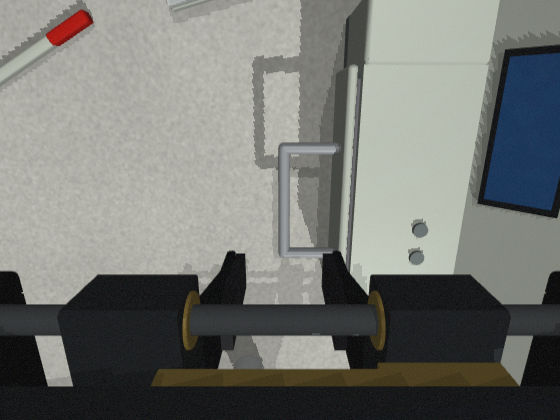

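```bash
python3 - <<'E'
from h import *
import pickle
c=pickle.load(open("w1.pkl","rb"))
p=cv2.imread("pics/wrist1.png").astype(int); d=np.load("w1d.npy")
# height map: bar pixels by z
K,R,t=c["camera_matrix"],c["R"],c["t"]
v,u=np.mgrid[0:420,0:560]; X=np.stack([(u-K[0,2])/K[0,0]*d,(v-K[1,2])/K[1,1]*d,d],-1)
W=(X-t)@R
m=(W[...,2]>.06)&(W[...,2]<.085)&(u>265)&(u<350)&(v>135)&(v<260)
mb=m&(u<300)
ys,xs=np.where(mb); print(len(ys),xs.min(),xs.max(),ys.min(),ys.max())
for y in range(150,255,15):
    q=np.where(mb[y])[0]; print(y,q.min() if len(q) else None,q.max() if len(q) else None, W[y,q,2].max().round(4) if len(q) else None)
P=W[mb&(v>158)&(v<244)]
print(P.mean(0)); 
l=cv2.fitLine(np.float32(P[:,:2]),cv2.DIST_L2,0,.01,.01).ravel(); print(l, np.arctan2(-l[0],l[1]))
P=W[mb]; e=np.array([-np.sin(-.16),np.cos(-.16)]); a=P[:,:2]@e; print("along",a.min(),a.max(), (a.min()+a.max())/2)
A=pix2plane(c,285.5,ys.min(),.072);B=pix2plane(c,285.5,ys.max(),.072); print(A,B,(A+B)/2)
# deck front edge
for (a,b) in [((355,75),(347,240))]:
    pass
m2=(abs(W[...,2]-.098)<.006)
E=[]
for y in range(80,240,10):
    q=np.where(m2[y]&(u[y]>345))[0]; E.append(pix2plane(c,q.min()-.5,y,.098)[:2]); 
E=np.float32(E); l=cv2.fitLine(E,cv2.DIST_HUBER,0,.01,.01).ravel(); print(E[::4],l,np.arctan2(-l[0],l[1]))
E
```

```text
1554 278 299 142 257
150 278 299 0.0777
165 278 289 0.0781
180 278 289 0.0775
195 278 289 0.0778
210 278 289 0.0779
225 278 289 0.0776
240 279 288 0.0786
[ 0.58705985 -0.03378485  0.07600878]
[ 0.15570574  0.98780346  0.58705986 -0.03378486] -0.15634188
along 0.005462685826182643 0.11043816570931127 0.057950425767746956
[0.59651908 0.01526667 0.072     ] [ 0.58010602 -0.08935952  0.072     ] [ 0.58831255 -0.03704643  0.072     ]
[[ 0.6503317   0.05465696]
 [ 0.64460105  0.0270966 ]
 [ 0.64076805 -0.00278002]
 [ 0.6390415  -0.03522752]] [ 1.2126184e-01  9.9262053e-01  6.4175612e-01 -4.5508172e-04] -0.12156101
```

{"fn": "move_arm", "kwargs": {"series": [[-0.002, 0.001, 0.03, 0], [-0.002, 0.001, 0.06, 0], [-0.002, 0.001, 0.09, 0], [-0.002, 0.001, 0.12, 0], [-0.002, 0.001, 0.14, 0], [-0.002, 0.001, 0.149, 0], [-0.002, 0.001, 0.149, 0], [-0.002, 0.001, 0.149, 0]]}}

```text
time: 2.8
ee_pos: [0.5892, -0.0387, 0.0546]
eef_rot: [0.761, 0.649, 0.001, 0.0]
ft_force: [0.6, 0.4, 0.5]
width: 0.0402
```

{"fn": "move_arm", "kwargs": {"series": [[0, 0, 0, 0], [0, 0, 0, 0], [0, 0, 0, 0], [0, 0, 0, 0], [0, 0, 0, 0], [0, 0, 0, 0]], "claw": -1, "newtons": 25}}

```text
time: 3.4
ee_pos: [0.5871, -0.0389, 0.0535]
eef_rot: [0.761, 0.648, -0.001, -0.001]
ft_force: [-8.7, 1.6, 7.6]
width: 0.0093
```

{"fn": "move_arm", "kwargs": {"series": [[0, -0.005, 0, 0], [0, -0.015, 0, 0], [0, -0.028, 0, 0], [0, -0.041, 0, 0], [0, -0.054, 0, 0], [0, -0.067, 0, 0], [0, -0.08, 0, 0], [0, -0.093, 0, 0], [0, -0.106, 0, 0], [0, -0.119, 0, 0], [0, -0.13, 0, 0], [0, -0.138, 0, 0], [0, -0.144, 0, 0], [0, -0.146, 0, 0], [0, -0.146, 0, 0]]}}

```text
time: 4.9
ee_pos: [0.4439, -0.0158, 0.0535]
eef_rot: [0.761, 0.648, -0.0, -0.0]
ft_force: [-2.9, 0.3, 1.5]
width: 0.009
```

{"fn": "move_arm", "kwargs": {"series": [[0, -0.002, 0, 0], [0, -0.004, 0, 0], [0, -0.005, 0, 0], [0, -0.006, 0, 0], [0, -0.006, 0, 0], [0, -0.006, 0, 0]]}}

```text
time: 5.5
ee_pos: [0.4389, -0.015, 0.0535]
eef_rot: [0.761, 0.648, 0.0, 0.0]
ft_force: [6.4, -0.5, -6.8]
width: 0.0091
```

```bash
python3 - <<'E'
from h import *
rel([0.588,-0.038,0.053],YAW)
for n in ("top","side"):
    p,d=imaging.camera(n); cv2.imwrite(f"pics/{n}2.png",p[:,:,::-1]); np.save(f"{n}2d.npy",d)
crop("pics/top2.png","pics/top2c.png",235,150,130,90,6)
crop("pics/side2.png","pics/side2c.png",220,130,180,130,4)
E
```

```text
t 5.5 ee [ 0.4389 -0.015   0.0535] F [ 6.4  -0.52 -6.82] w 0.0091 j [-0.57  0.1   0.53  2.14 -0.07  0.91 -0.17]
tool shift [0.001  0.1508 0.0007] roll 1.3522351163253177e-06 tooly [ 0.987 -0.159  0.001]
```

View pics/top2c.png

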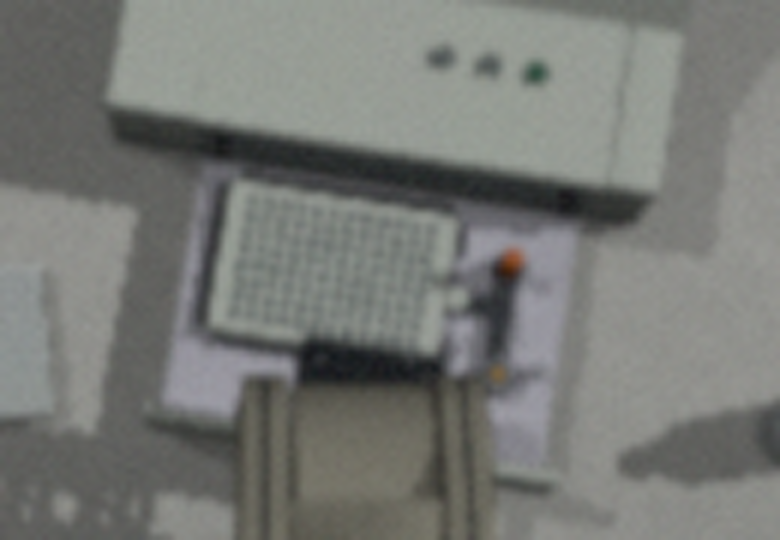

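View pics/side2c.png

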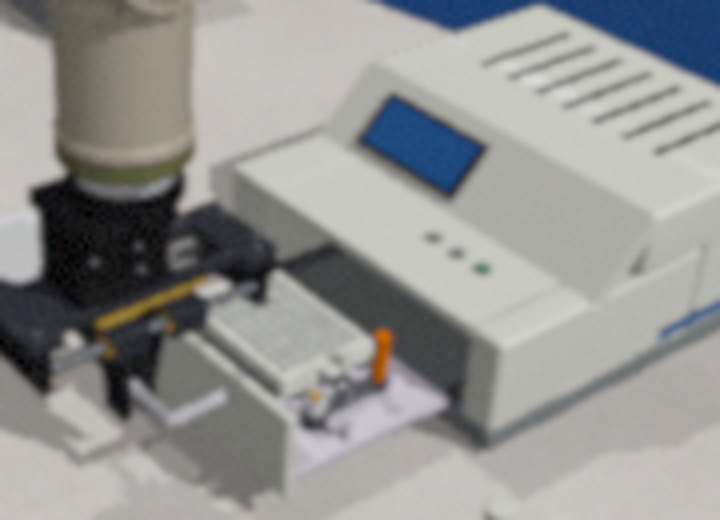

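The carrier is fully out: bar travel was about 150 mm and the force rose at the stop. The orange post is at top crop (512,258) and the clamp is closed. Next I measure the post from both views.

```bash
python3 - <<'E'
from h import *
print(read_state()["time"],read_state()["ft_force"])
for n in ("top","side"):
    c=imaging.get_calibration(n); p=cv2.imread(f"pics/{n}2.png"); h=cv2.cvtColor(p,cv2.COLOR_BGR2HSV)
    m=cv2.inRange(h,(3,120,90),(16,255,255)); k,l,s,ce=cv2.connectedComponentsWithStats(m)
    for i in range(1,k):
        if s[i,4]>=5 and 220<ce[i][0]<400 and 130<ce[i][1]<260:
            print(n,s[i],ce[i])
            if n=="top": print(pix2plane(c,*ce[i],.082))
            else: print(pix2plane(c,*ce[i],.0665), pix2plane(c,ce[i][0],s[i,1]+1,.085))
b=np.array([.4390,-.0150]); ex=np.array([np.cos(-.158),np.sin(-.158)]); ey=np.array([-ex[1],ex[0]])
print("predicted post",b+.164*ex-.072*ey,"pivot",b+.104*ex-.072*ey)
E
```

```text
5.6 [ 4.38106376 -0.07312073 -6.55009724]
top [319 192   3   3   5] [320. 193.]
[ 0.58951096 -0.10658008  0.082     ]
side [313 212   5  14  50] [314.92 217.98]
[ 0.59302689 -0.1068366   0.0665    ] [ 0.59051169 -0.10708028  0.085     ]
predicted post [ 0.58962848 -0.11190749] pivot [ 0.53037584 -0.10246688]
```

{"fn": "move_arm", "kwargs": {"series": [[0, 0, 0, 0], [0, 0, 0, 0], [0, 0, 0, 0], [0, 0, 0, 0]], "claw": -0.08}}

```text
time: 6.0
ee_pos: [0.4385, -0.0149, 0.0536]
eef_rot: [0.761, 0.648, -0.0, -0.0]
ft_force: [0.1, 1.2, 0.1]
width: 0.0334
```

{"fn": "move_arm", "kwargs": {"series": [[0, 0.002, -0.02, 0], [0, 0.002, -0.05, 0], [0, 0.002, -0.09, 0], [0, 0.002, -0.13, 0], [0, 0.002, -0.13, 0], [0, 0.002, -0.13, 0]]}}

```text
time: 6.6
ee_pos: [0.4409, -0.0151, 0.1841]
eef_rot: [0.761, 0.648, 0.001, 0.0]
ft_force: [-0.4, 0.2, -0.3]
width: 0.0399
```

```bash
python3 - <<'E'
from h import *
rel([0.591,-0.107,0.182],1.412)
p,d=imaging.camera("side"); cv2.imwrite("pics/side3.png",p[:,:,::-1])
crop("pics/side3.png","pics/side3c.png",220,130,180,130,4)
E
```

```text
t 6.6 ee [ 0.4409 -0.0151  0.1841] F [-0.45  0.23 -0.27] w 0.0399 j [-0.6  -0.09  0.52  2.    0.04  1.22 -0.26]
tool shift [-0.0668  0.1628  0.0023] roll 1.569768801709237 tooly [ 0.987 -0.159  0.001]
```

View pics/side3c.png

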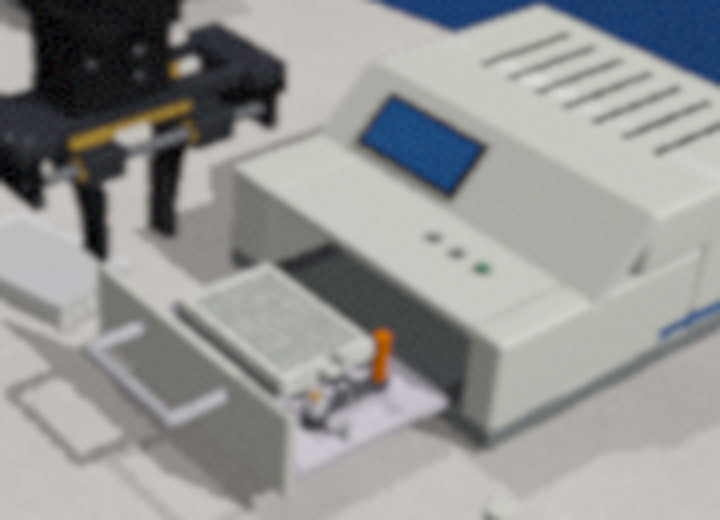

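{"fn": "move_arm", "kwargs": {"series": [[-0.067, 0.163, 0, -1.57], [-0.067, 0.163, 0, -1.57], [-0.067, 0.163, 0, -1.57], [-0.067, 0.163, 0, -1.57], [-0.067, 0.163, 0, -1.57], [-0.067, 0.163, 0, -1.57], [-0.067, 0.163, 0, -1.57], [-0.067, 0.163, 0, -1.57], [-0.067, 0.163, 0, -1.57], [-0.067, 0.163, 0, -1.57], [-0.067, 0.163, 0, -1.57], [-0.067, 0.163, 0, -1.57], [-0.067, 0.163, 0, -1.57], [-0.067, 0.163, 0, -1.57]], "claw": 0.15}}

```text
time: 8.05
ee_pos: [0.5905, -0.1074, 0.1828]
eef_rot: [0.082, 0.997, -0.0, -0.001]
ft_force: [-0.6, -0.0, -0.1]
width: 0.0505
```

```bash
python3 - <<'E'
from h import *
rel([0.591,-0.107,0.057],1.412)
c=imaging.get_calibration("wrist")
p,d=imaging.camera("wrist"); cv2.imwrite("pics/wrist4.png",p[:,:,::-1])
h=cv2.cvtColor(p,cv2.COLOR_RGB2HSV)
m=cv2.inRange(h,(3,120,80),(16,255,255)); k,l,s,ce=cv2.connectedComponentsWithStats(m)
for i in range(1,k):
    if s[i,4]>=15: print(s[i],ce[i],pix2plane(c,*ce[i],.0845))
print("proj",proj(c,[.591,-.107,.085]),proj(c,[.591,-.107,.048]))
E
```

```text
t 8.05 ee [ 0.5905 -0.1074  0.1828] F [-0.58 -0.02 -0.14] w 0.0505 j [-0.27  0.32  0.46  1.61 -0.15  1.25  1.62]
tool shift [-0.0006  0.0005  0.1258] roll -0.005611106069786098 tooly [ 0.164  0.987 -0.   ]
[277 193  14  25 298] [283.38255034 205.39261745] [ 0.58443617 -0.10673685  0.0845    ]
proj [284.40554877 213.41297518] [284.28381273 200.56844145]
```

View pics/wrist4.png

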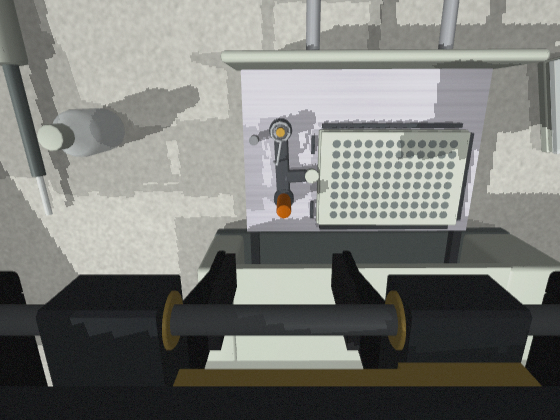

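The post top at (284,212) in the wrist view matches the projection (284,213), so I descend.

{"fn": "move_arm", "kwargs": {"series": [[0, 0, 0.03, 0], [0, 0, 0.06, 0], [0, 0, 0.085, 0], [0, 0, 0.105, 0], [0, 0, 0.12, 0], [0, 0, 0.124, 0], [0, 0, 0.124, 0], [0, 0, 0.124, 0]]}}

```text
time: 8.9
ee_pos: [0.5915, -0.1075, 0.0605]
eef_rot: [0.08, 0.997, 0.0, 0.001]
ft_force: [0.5, 0.0, -0.2]
width: 0.0502
```

{"fn": "move_arm", "kwargs": {"series": [[0, 0, 0, 0], [0, 0, 0, 0], [0, 0, 0, 0], [0, 0, 0, 0], [0, 0, 0, 0], [0, 0, 0, 0]], "claw": -1, "newtons": 20}}

```text
time: 9.5
ee_pos: [0.5908, -0.1075, 0.0595]
eef_rot: [0.08, 0.997, -0.0, 0.0]
ft_force: [0.5, -0.8, 0.2]
width: 0.0112
```

```bash
python3 - <<'E'
from h import *
rel([0.591,-0.107,0.057],1.412)
s=read_state(); M=Rn.from_quat(s["eef_rot"]).as_matrix()
ex=np.array([np.cos(-.158),np.sin(-.158)]); ey=np.array([-ex[1],ex[0]])
for a in (.1,.2,.3,.4,.5,.6,.7,.8,.84):
    w=.06*((np.cos(a+0)-1)*ex-np.sin(a)*ey) if 0 else .06*((np.cos(a)-np.cos(-.04))*ex-(np.sin(a)-np.sin(-.04))*ey)
    print(a,(M.T@np.r_[w,0]).round(4))
p,d=imaging.camera("side"); cv2.imwrite("pics/side5.png",p[:,:,::-1])
crop("pics/side5.png","pics/side5c.png",220,130,180,130,4)
E
```

```text
t 9.5 ee [ 0.5908 -0.1075  0.0595] F [ 0.45 -0.8   0.2 ] w 0.0112 j [-0.24  0.44  0.43  1.73 -0.21  1.02  1.67]
tool shift [-0.0001  0.0005  0.0025] roll -0.0020067859069266003 tooly [ 0.16   0.987 -0.   ]
0.1 [ 0.0002 -0.0084  0.    ]
0.2 [ 0.0011 -0.0143  0.    ]
0.3 [ 0.0026 -0.0201  0.    ]
0.4 [ 0.0046 -0.0258  0.    ]
0.5 [ 0.0072 -0.0312  0.    ]
0.6 [ 0.0103 -0.0363  0.    ]
0.7 [ 0.0139 -0.0411  0.    ]
0.8 [ 0.018  -0.0455  0.    ]
0.84 [ 0.0198 -0.0471  0.    ]
```

View pics/side5c.png

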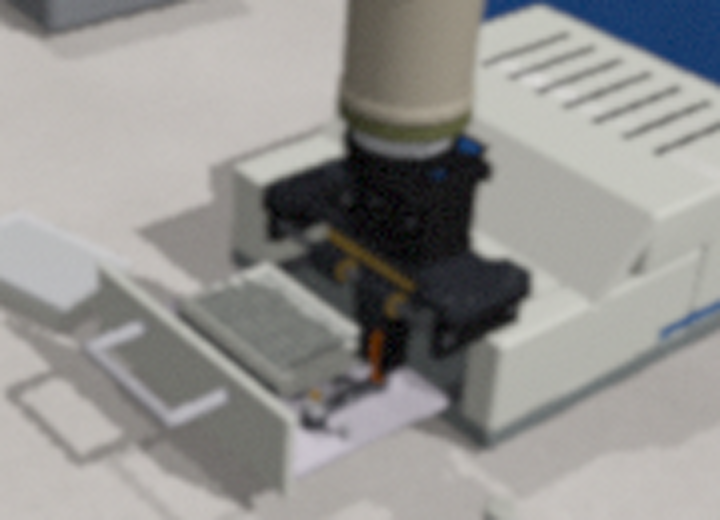

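{"fn": "move_arm", "kwargs": {"series": [[0.0, -0.004, 0, 0], [0.0002, -0.0084, 0, 0], [0.0005, -0.0114, 0, 0], [0.0011, -0.0143, 0, 0], [0.0018, -0.0172, 0, 0], [0.0026, -0.0201, 0, 0], [0.0036, -0.023, 0, 0], [0.0046, -0.0258, 0, 0], [0.0059, -0.0285, 0, 0], [0.0072, -0.0312, 0, 0], [0.0087, -0.0338, 0, 0], [0.0103, -0.0363, 0, 0], [0.012, -0.0387, 0, 0], [0.0139, -0.0411, 0, 0], [0.0159, -0.0433, 0, 0], [0.018, -0.0455, 0, 0], [0.018, -0.0455, 0, 0], [0.018, -0.0455, 0, 0]]}}

```text
time: 11.35
ee_pos: [0.5672, -0.1483, 0.0597]
eef_rot: [0.08, 0.997, 0.001, 0.001]
ft_force: [5.6, 3.9, -3.8]
width: 0.0111
```

```bash
python3 - <<'E'
from h import *
rel([0.5908,-0.1075,0.0595],1.412)
for n in("top","wrist","side"):
    p,d=imaging.camera(n); cv2.imwrite(f"pics/{n}6.png",p[:,:,::-1])
crop("pics/side6.png","pics/side6c.png",220,130,180,130,4)
E
```

```text
t 11.35 ee [ 0.5672 -0.1483  0.0597] F [ 5.63  3.93 -3.84] w 0.0111 j [-0.19  0.41  0.45  1.77 -0.21  1.01  1.75]
tool shift [-0.0169  0.044   0.0003] roll -0.0010610581796977048 tooly [0.159 0.987 0.002]
```

View pics/wrist6.png

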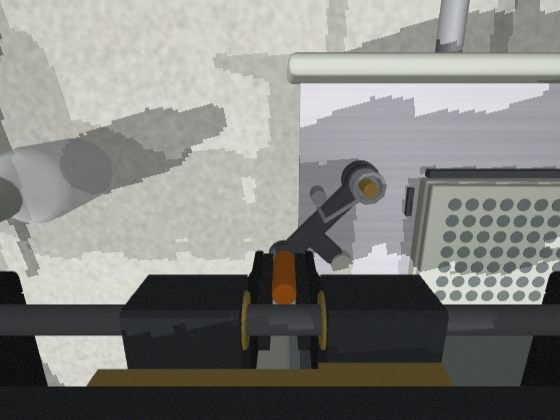

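View pics/side6c.png

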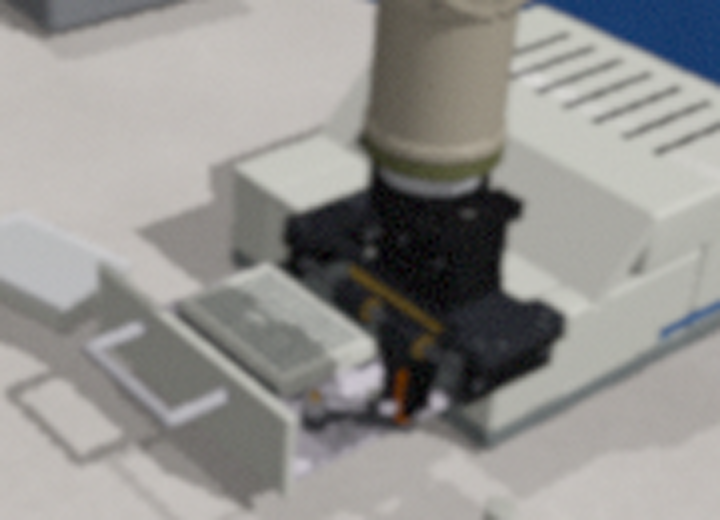

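{"fn": "move_arm", "kwargs": {"series": [[0.0007, -0.0007, 0, 0], [0.0014, -0.0014, 0, 0], [0.002, -0.002, 0, 0], [0.002, -0.002, 0, 0], [0.002, -0.002, 0, 0]]}}

```text
time: 12.0
ee_pos: [0.5651, -0.1497, 0.0597]
eef_rot: [0.08, 0.997, 0.001, 0.001]
ft_force: [6.6, 4.4, -3.9]
width: 0.0109
```

```bash
python3 - <<'E'
from h import *
rel([0.5908,-0.1075,0.0595],1.412)
E
```

```text
t 12.0 ee [ 0.5651 -0.1497  0.0597] F [ 6.58  4.37 -3.9 ] w 0.0109 j [-0.18  0.41  0.45  1.77 -0.21  1.    1.75]
tool shift [-0.0187  0.0457  0.0004] roll -0.0007970979158866687 tooly [0.159 0.987 0.002]
```

{"fn": "move_arm", "kwargs": {"series": [[0.0007, -0.0007, 0, 0], [0.0014, -0.0014, 0, 0], [0.002, -0.002, 0, 0], [0.002, -0.002, 0, 0], [0.002, -0.002, 0, 0]]}}

```text
time: 12.5
ee_pos: [0.5645, -0.1499, 0.0599]
eef_rot: [0.079, 0.997, 0.001, 0.003]
ft_force: [13.8, 8.2, -8.5]
width: 0.0112
```

```bash
python3 - <<'E'
from h import *
rel([0.5908,-0.1075,0.0595],1.412)
c=imaging.get_calibration("wrist"); print(c["R"],c["t"])
import pickle; pickle.dump(c,open("w7.pkl","wb"))
p,d=imaging.camera("wrist"); cv2.imwrite("pics/wrist7.png",p[:,:,::-1])
crop("pics/wrist7.png","pics/wrist7c.png",230,130,190,140,4)
E
```

```text
t 12.5 ee [ 0.5645 -0.1499  0.0599] F [13.8   8.16 -8.47] w 0.0112 j [-0.18  0.41  0.45  1.78 -0.21  1.    1.76]
tool shift [-0.0193  0.046   0.0006] roll 0.0008624267655046314 tooly [0.157 0.988 0.003]
[[ 0.15708539  0.98757783  0.00376847]
 [ 0.93850236 -0.15046521  0.31076285]
 [ 0.30746952 -0.04527959 -0.95048001]] [ 0.05941348 -0.53941524  0.05734167]
```

View pics/wrist7c.png

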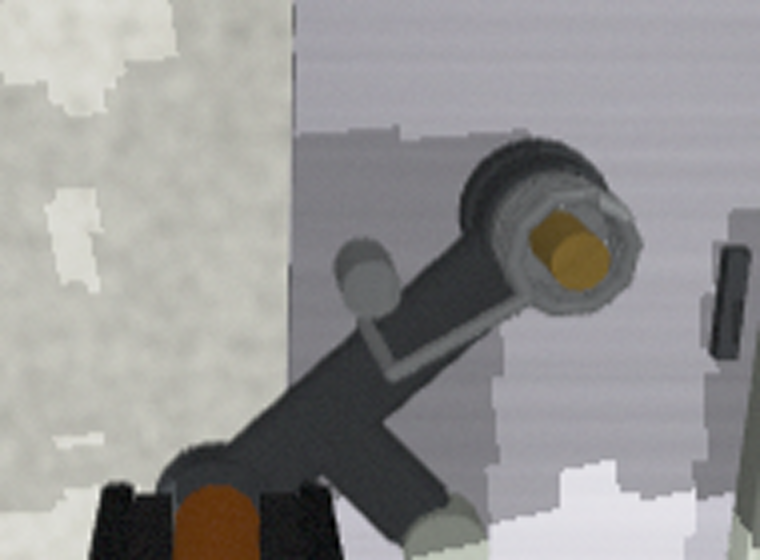

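```bash
python3 - <<'E'
from h import *
import pickle; c=pickle.load(open("w7.pkl","rb"))
f=lambda x,y,z=.047:pix2plane(c,230+(x+.5)/4-.5,130+(y+.5)/4-.5,z)
for a,b in (((465,237),(232,440)),((470,342),(385,420))):
    d=f(*b)-f(*a); print("lever angle", -.158-np.arctan2(d[1],d[0]))
p,d=imaging.camera("top"); cv2.imwrite("pics/top8.png",p[:,:,::-1])
crop("pics/top8.png","pics/top8c.png",200,150,190,120,4)
rel([0,0,0])
E
```

```text
lever angle 0.8138681468071121
lever angle 0.7730051191060293
t 12.6 ee [ 0.5645 -0.1499  0.0599] F [13.44  7.95 -8.48] w 0.0115 j [-0.18  0.41  0.45  1.78 -0.21  1.    1.76]
tool shift [0.5813 0.0591 0.0569] roll None tooly [0.157 0.988 0.003]
```

View pics/top8c.png

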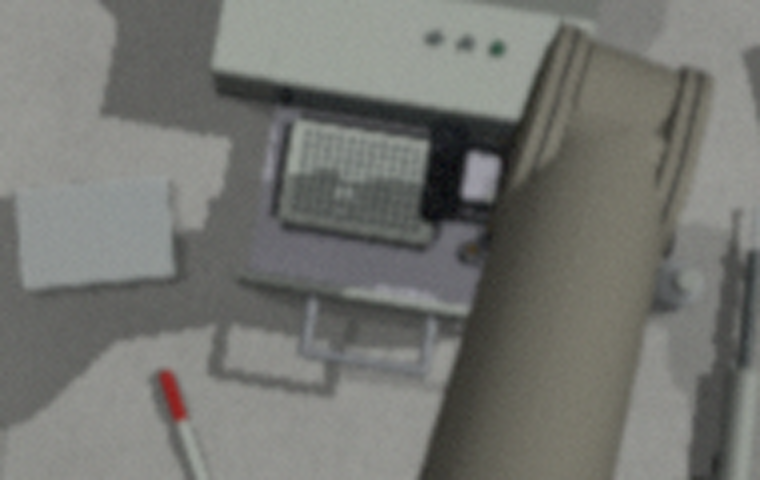

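```bash
python3 - <<'E'
from h import *
c=imaging.get_calibration("top"); f=lambda x,y,z:pix2plane(c,200+(x+.5)/4-.5,150+(y+.5)/4-.5,z)
print((f(303,355,.074)+f(430,372,.074))/2, "before shut [0.5863 -0.0369]")
print("plate centre",sum(f(*q,.0504) for q in [(295,122),(432,142),(420,240),(282,220)])/4)
ex=np.array([np.cos(-.158),np.sin(-.158)]); ey=np.array([-ex[1],ex[0]]); print("nest expected",np.array([.439,-.0125])+.147*ex+.024*ey)
E
```

```text
[ 0.43788847 -0.01517498  0.074     ] before shut [0.5863 -0.0369]
plate centre [ 0.58814747 -0.00800833  0.0504    ]
nest expected [ 0.5879452  -0.01192843]
```

```bash
python3 - <<'E'
from h import *
r.close_job(); s=read_state(); print(s["time"],s["ft_force"],s["ee_pos"])
E
```

```text
the job is handed in; nothing more can be done
the job is handed in; nothing more can be done
```

I pulled the carrier out to its stop, swung the clamp lever forward to its stop, and handed the job in at 12.6 s with the gripper still holding the orange post.

- **Carrier:** the bar grip moved about 150 mm. The force reversed at the end of the pull, and the final top view agrees with the carrier being fully out.
- **Clamp:** the last push raised the holding force from about 8 N to about 16 N with almost no movement, so the lever is at its stop. Its angle in the wrist picture measured 0.81 rad from one edge and 0.77 from the other; the stop is at 0.80.
- **Plate:** it lies in its nest in the last top view. My rough centre differs from the expected nest centre by about 4 mm, which I put down to reading low-resolution corners.
- **Bench:** the bottle looked unmoved next to the forearm. I did not measure the other items, and the arm did not work near them.

The state read after hand-in returned nothing, so these checks are all from just before it.

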